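# Refit the filter basket of a repaired pod brewer

### The arm

A 6-joint arm with a two-finger parallel gripper is mounted at the origin on the work surface. World frame = base frame: x ahead of the robot, y to its left, z up, the work surface at z = 0. Lengths are in mm, angles in rad, forces in N, time in s.
With the tool pointing down it reaches from about 275 to 750 mm from the base axis. Payload 10.2 kg.
Tool frame: the origin (TCP) lies at the very end of the fingers, on their centre line; the grasp point (between the pads) lies 19 mm behind it; z points along the fingers, y is the line along which they close (so a half turn about z gives the same grasp; the last joint's range is limited). The gripper opens to 85 mm and grips with 20 to 120 N. Pads are 22 mm wide; open, the fingers measure 114 mm over their backs; the gripper's body (76 mm by 85 mm) begins 54 mm behind the grasp point. The pads swing forward as they close: fully open they stand 13 mm farther back than shut.
Start: joints at [1.007, 0.313, 1.498, -0, 1.331, -0.223], TCP at [175.489, 494.807, 191.294] pointing down, gripper open.
Joint ranges: [-2.94, 2.94], [-0.97, 2.17], [0.19, 2.56], [-1.23, 4.37], [0.02, 3.11], [-2.88, 2.88]. Speed limits (rad/s): [2.39, 2.39, 3.01, 3.14, 3.14, 3.14].

### API

Orientations are given as a unit quaternion [w, x, y, z].
In Python, from rig import ctrl, optics gives the robot as it stands. The module is installed in compiled form; this text tells all that it offers.
- The arm moves only by the shell command python3 -m handwheel 'ROWS' [FORCE]. ROWS is JSON, a list that holds one entry, the list of rows, each a list of 5 numbers: the gripper command: -1 is fully open, 1 is shut, values between are in proportion, then the shift along the world's x, y, z in units of 50 mm (1.0 is 50 mm), then the turn about the world's z in units of 8 degrees (1.0 is 8 degrees). In form: [[[gripper, tx, ty, tz, twist], ...]]. A call has 1 to 10 rows; each row shifts and turns the commanded pose from where the row before left it; what a row does not reach is not made up. A row lasts 1/10 s, in which the tool goes at most 50 mm and 8.59 degrees, less where a joint would pass 70% of its speed; a pose out of reach is approached as far as the arm can. A call is refused whole if a number of a shift passes 1 or a number of a turn 1, either way. A call with a gripper value outside its range is refused whole. The fingers move at their own pace and stop on an object; FORCE is the grip in N (left out, the last holds). Time passes only in rows, so rows that do not move let the fingers close. It gives the time, the measured TCP pose, the force, the opening and the grip force at its end, in the units of the state.
- ctrl.sense(): the state, without advancing time (a new reading comes with each control period).
- optics.capture(name): name is "side" or "top" or "wrist"; returns a dict with "img" (400x640x3 uint8, blue, green, red), "K" (3x3 intrinsics, pixels), "R" (3x3) and "t" (3): a world point X has camera coordinates R X + t. Camera axes: x right, y down, z forward; pixel columns grow to the right and rows downward; lengths in mm; the calibration is good to about 2 mm. The wrist camera is an equidistant fisheye: a pixel r from the principal point sees the ray r / f radians off the axis. A picture is of the moment at which its call begins. There is no depth.
- ctrl.finish_job(): hands the job in; it is judged then, once.
The state is a dict: "time_s": time; "joints": joint angles; "dq": joint speeds; "tau": joint torques, N m; "eef_pos": TCP position; "ee_rot": TCP orientation; "force": force on the tool from outside, world axes, zero at the start; "wrist_torque": the same for the moment, N m; "grip_width": opening from 0.0 (shut) to 1.0 (fully open); "grip_force": force on a finger pad.
Only numpy, scipy, OpenCV 4.12 (cv2) and the standard library are available. Lean on these libraries where they do the work, as an engineer would, in place of code of your own. Each camera call takes 0.05 s, during which the arm holds its last target. There are 200 camera calls.

### The job

Finish the repaired coffee brewer: press its orange thumb latch gently so that the sprung lid pops open, set the blue-tabbed filter basket down into its well so that it sits fully home, then press the lid down gently until it snaps shut and stays shut. Leave the other things on the table where they are, and never force the brewer: a light thumb's press does it, well under 25 newtons.

Things in the scene. Friction and masses are not known exactly. Their poses are not given: they have to be found in the camera images.
- brewer: Black and steel pod brewer, fixed. Origin: at table level under the well's centre; -x front (latch side), +x back (hinge), z up. Its head (x -119 to 105, y +-55 mm) carries well, latch and lid and slides on the column: it stands h = 0 to 18 mm above its lowest setting, rigid, NOT measured. The *_low points below are for h = 0: the real ones are h higher.
- pad_low (a point): Middle of the top of the orange thumb pad (30 mm along x, 36 along y) if h = 0; brewer axes. Press straight down: 1.5 N at first touch, 5 N after its 7 mm travel, then a rigid stop; the lid is let go after about 5 mm. A steel hook 22 mm wide behind it (x +23 to +43 mm from here, up to 41 mm higher) holds the lid: do not press on it.
- well_low (a point): Centre of the well's mouth in the head's flat deck if h = 0 (185 mm above the table); brewer axes. Round well 44 mm wide, 36 mm deep, chamfer 1.5 mm. The open lid stands upright 70 mm behind it.
- hinge_low (a point): Mid-point of the lid's hinge line (along y) if h = 0; brewer axes. The lid is 104 mm wide and reaches 112 mm from this line; its flat outer face lies 28 mm off the line, square to the plate (on top when shut, at the back when open). Push it over from behind with the side and tip of the fingers, 85 mm from the hinge.
- press_low (a point): Place on the shut lid's top to press down on, 85 mm from the hinge line and 27 mm behind the lid's front edge, if h = 0; brewer axes. The lid snaps past the hook at about 6 to 8 N here; about 3 mm below the latched height it meets a rigid stop, where force rises fast.
- lid (a joint): Angle of the sprung aluminium lid, rad: about 0.01 latched shut, 1.6 at its stop fully open. A spring drives it open in about 0.7 s (1 to 2 N at the free edge) unless the hook holds it. It is hollow: there is room under it for the basket's tab.
- basket_center (a point): Filter basket, loose, upright: steel cup 34 mm wide at the foot, 40 at the top, 32 high; blue flange 52 wide, 3 thick; upright blue grip tab 28 long (basket x), 10 thick (basket y), 22 high. 60 to 100 g. This point: on its axis, 28.5 mm above its foot; the tab spans 6.5 to 28.5 mm above it. In the well the flange rests on the deck, any yaw: this point is then 3.5 mm below the mouth.
- jar: Bystander: loose glass screw jar with white cap, 60 mm wide, 75 mm high; origin at its foot.
- cap: Bystander: loose grey plastic cap, 54 mm wide, 34 mm high; origin at its foot.
- mug: Bystander: loose white mug, 72 mm wide, 75 mm high, on the brewer's drip tray; origin at its foot.
- screwdriver: Bystander: loose screwdriver with yellow handle lying along its x; origin underneath.
- wrench: Bystander: loose steel wrench lying along its x; origin underneath.
- can: Bystander: loose blue can, 66 mm wide, 120 mm high; origin at its foot.
Not all that is in view belongs to the job. Several things look just like the part that bears basket_center: the one meant starts nearest to the robot's base.

How it is judged (in metres and radians):
On the way, in this order (a step that is already met when the one before it is completed fails the run):
1. the latch is pressed and the lid stands open (more than 1.3 rad), the basket still outside (value of joint lid above 1.3 rad and horizontal distance between basket_center and brewer above 0.06 m), for 0.1 s.
2. the basket is let go in the well: within 5 mm of its axis, upright within 0.1 rad, at seated height, at rest, the lid still open (value of joint lid above 1.2 rad and horizontal distance between basket_center and brewer below 0.005 m and angle between basket_center's own z axis and vertical below 0.1 rad and z of basket_center in the frame of brewer between 0.176 and 0.204 m and contact force between the fingers and basket below 0.1 N and linear speed of basket below 0.03 m/s), for 0.2 s.
At the end, for the whole second after the job is handed in: The lid is latched shut (below 0.05 rad) and at rest, with the basket seated in the well: within 5 mm of its axis, upright within 0.1 rad, 176 to 204 mm above the brewer's origin (value of joint lid below 0.05 rad and velocity of joint lid below 0.05 rad/s and horizontal distance between basket_center and brewer below 0.005 m and angle between basket_center's own z axis and vertical below 0.1 rad and z of basket_center in the frame of brewer between 0.176 and 0.204 m); the robot touches nothing.
It fails at once if the robot presses on the brewer, its lid or its latch with more than 25 N (contact force between any of the fingers, the arm and brewer above 25 N).
It fails at once if the basket is rammed against the brewer with more than 40 N (contact force between basket and brewer above 40 N).
It fails at once if a bystander is moved more than 30 mm (distance of any of jar, cap, mug, screwdriver, wrench, can from where it was at the start of the episode above 0.03 m).
It also fails if it takes over 67 s, if anything falls off the work surface, if the arm or the gripper's body presses on something with over 40 N, if the wrist force passes 120 N, or if a joint passes its speed limit or range.

## Working session

There is one attempt and no reset: what is moved stays moved. The work goes in short steps, Python scripts to look and compute and a shell command to move; the robot and the scene stay as the last step left them, time stands still between calls to the robot, and variables do not carry over. Pictures are saved under pics/ and viewed, at most 10 in all, crops included, and the job is handed in when it is done.

```bash
mkdir -p pics; ls; cat > h.py <<'E'
import numpy as np,cv2
from rig import ctrl,optics
def cap(n,f):
    c=optics.capture(n); cv2.imwrite('pics/'+f+'.png',c['img']); np.savez(f,**c); return c
def ray(c,u,v,fish=False):
    K=c['K'];p=np.array([(u-K[0,2])/K[0,0],(v-K[1,2])/K[1,1]])
    if fish:
        r=np.hypot(*p); d=np.r_[p/r*np.sin(r),np.cos(r)] if r>0 else np.array([0,0,1.])
    else: d=np.r_[p,1]
    R=c['R'];return -R.T@c['t'],R.T@(d/np.linalg.norm(d))
def atz(c,u,v,z,fish=False):
    o,d=ray(c,u,v,fish);return o+d*(z-o[2])/d[2]
def proj(c,X):
    q=c['R']@np.array(X,float)+c['t'];q=c['K']@q;return q[:2]/q[2]
def tri(rs):
    A=sum(np.eye(3)-np.outer(d,d) for o,d in rs);b=sum((np.eye(3)-np.outer(d,d))@o for o,d in rs)
    return np.linalg.solve(A,b)
E
python3 - <<'E'
from h import *
for n in ['side','top']:
    c=cap(n,n+'0');print(n,c['K'].tolist(),(-c['R'].T@c['t']).round(),c['R'].round(3).tolist())
print(ctrl.sense())
E
```

```text
pics
side [[479.8885887796938, 0.0, 313.78757938329227], [0.0, 479.8885887796938, 200.58216588350246], [0.0, 0.0, 1.0]] [ -194. -1024.  1020.] [[0.829, -0.559, -0.011], [-0.329, -0.473, -0.817], [0.451, 0.681, -0.577]]
top [[411.391838493138, 0.0, 320.2291794932952], [0.0, 411.391838493138, 201.67785007584996], [0.0, 0.0, 1.0]] [ 275.   21. 1271.] [[-0.03, -1.0, -0.003], [-0.979, 0.03, -0.204], [0.204, -0.003, -0.979]]
{'time_s': 0.1, 'joints': array([ 1.00657545e+00,  3.13380158e-01,  1.49835808e+00, -2.66149878e-05,
        1.33100894e+00, -2.23423808e-01]), 'dq': array([ 4.37587189e-04, -1.37160075e-03, -2.29682028e-03,  9.41851825e-05,
        1.65172558e-03, -6.41155951e-04]), 'tau': array([ 1.62620174e-03, -4.12896216e+01, -2.60138583e+01, -1.90317141e-04,
        3.06878937e-03, -7.06817082e-05]), 'eef_pos': array([175.35332468, 494.55469953, 190.80058106]), 'ee_rot': array([-2.09572924e-04,  1.69571973e-01,  9.85517637e-01, -5.38033822e-04]), 'force': array([ 0.1203759 ,  0.67621379, -0.34556463]), 'wrist_torque': array([ 0.05246538,  0.00701972, -0.01835476]), 'grip_force': 0.0, 'grip_width': 1.0014777318383787}
```

View pics/side0.png

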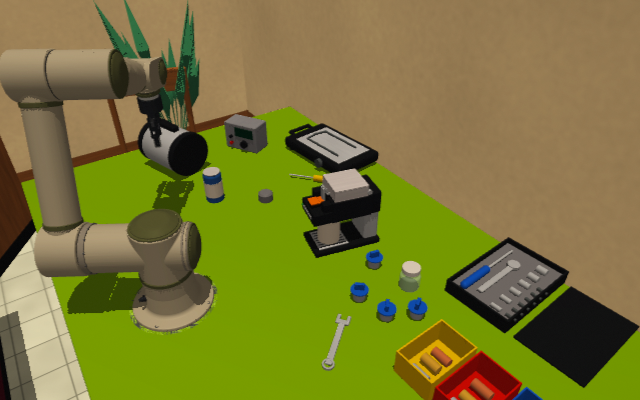

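View pics/top0.png

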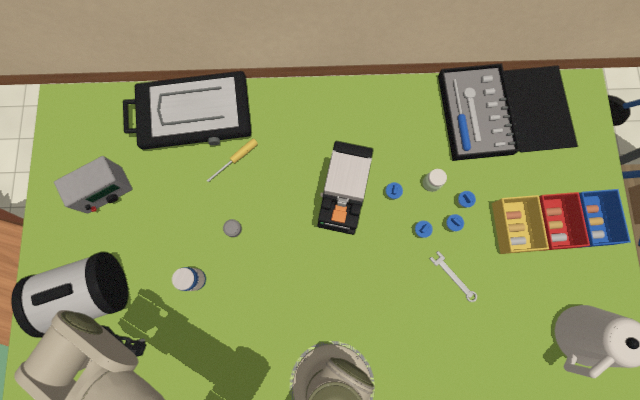

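The side view shows the brewer at about (340,210) and four blue-tabbed baskets at (374,260), (360,292), (387,310) and (417,308). In the top view they are at (394,191), (424,229), (455,223) and (467,199), with the latch at (340,213). I'll enlarge these.

```bash
python3 - <<'E'
from h import *
t=dict(np.load('top0.npz'));s=dict(np.load('side0.npz'))
for p in [(394,191),(424,229),(455,223),(467,199)]:
    X=atz(t,*p,40);print(p,X.round(),np.hypot(X[0],X[1]).round(), proj(s,X).round())
def cr(c,x,y,w,h,k):return cv2.resize(c['img'][y:y+h,x:x+w],None,fx=k,fy=k,interpolation=cv2.INTER_CUBIC)
a=np.hstack([cr(t,310,135,80,100,5),cr(s,295,160,100,100,4)[:500] if 0 else cv2.copyMakeBorder(cr(s,295,160,100,100,4),0,100,0,0,0)])
cv2.imwrite('pics/brew.png',a)
b=np.hstack([cr(t,380,180,50,60,8),cr(s,345,245,50,60,8)]);cv2.imwrite('pics/bask.png',b)
E
```

```text
(394, 191) [ 558. -210.   40.] 596.0 [373. 256.]
(424, 229) [ 438. -293.   40.] 526.0 [358. 288.]
(455, 223) [ 453. -387.   40.] 596.0 [385. 307.]
(467, 199) [ 526. -431.   40.] 680.0 [416. 306.]
```

View pics/brew.png

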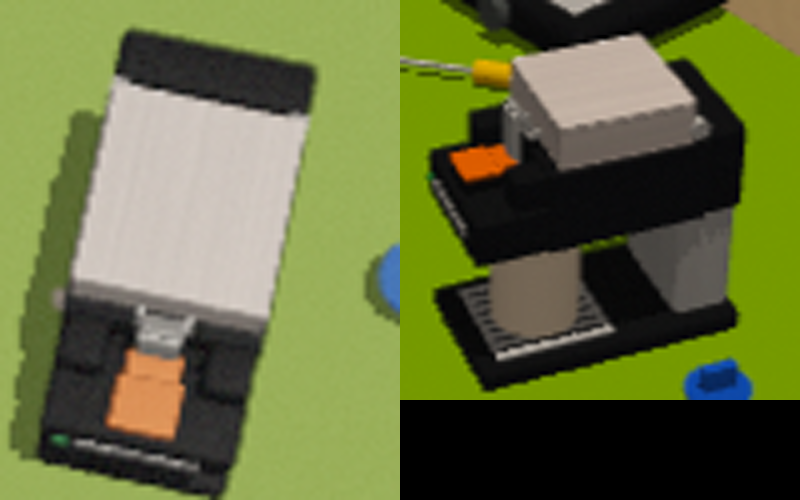

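View pics/bask.png

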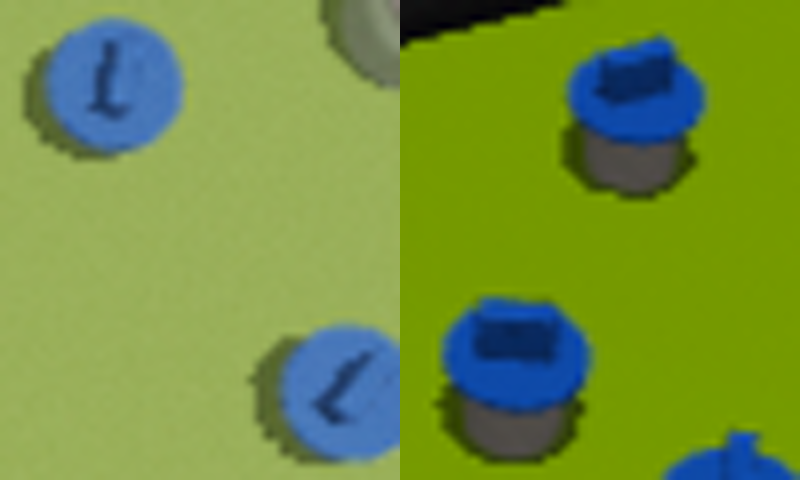

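```bash
python3 - <<'E'
from h import *
t=dict(np.load('top0.npz'));s=dict(np.load('side0.npz'))
T=lambda x,y:ray(t,x/5+310-.4,y/5+135-.4)
S=lambda x,y:ray(s,(x-400)/4+295-.4,y/4+160-.4)
P={'pad':((147,406),(484,163)),'FL':((73,283),(513,65)),'FR':((270,320),(560,125)),'BR':((308,115),(695,100)),'BL':((117,75),(642,35)),
'headFL':((43,458),(432,153)),'headFR':((220,497),(476,235)),'headBR':((315,68),(743,125))}
Q={}
for k,(a,b) in P.items():
    r=[T(*a),S(*b)];X=tri(r);Q[k]=X
    print(k,X.round(1),[np.linalg.norm(np.cross(X-o,d)).round(1) for o,d in r])
yaw=np.arctan2(*((Q['BR']-Q['FR'])+(Q['BL']-Q['FL']))[[1,0]]);print('yaw',yaw, np.arctan2(*((Q['FR']-Q['FL'])+(Q['BR']-Q['BL']))[[1,0]])+np.pi/2, [np.linalg.norm(Q[a]-Q[b]).round(1) for a,b in ['FL FR'.split(),'BL BR'.split(),'FL BL'.split(),'FR BR'.split()]])
X=tri([ray(t,348/8+380-.4,392/8+180-.4),ray(s,117/8+345-.4,354/8+245-.4)]);print('flange',X, ctrl.sense()['force'])
E
```

```text
pad [465.1 -33.1 180.1] [np.float64(3.7), np.float64(3.7)]
FL [521.3   6.  227.7] [np.float64(1.8), np.float64(1.8)]
FR [495.1 -93.8 237.7] [np.float64(0.4), np.float64(0.4)]
BR [ 603.7 -118.9  233. ] [np.float64(1.8), np.float64(1.8)]
BL [630.6 -19.7 230.3] [np.float64(1.1), np.float64(1.1)]
headFL [446.   21.1 164.7] [np.float64(9.4), np.float64(9.4)]
headFR [422.9 -74.7 154.6] [np.float64(9.2), np.float64(9.2)]
headBR [ 642.2 -129.4  200.8] [np.float64(0.1), np.float64(0.1)]
yaw -0.2289033827791006 -0.2605431674025709 [np.float64(103.6), np.float64(102.9), np.float64(112.3), np.float64(111.6)]
flange [ 440.25579578 -291.55201215   35.06747415] [ 0.1203759   0.67621379 -0.34556463]
```

Basket flange is at (440,-292,35). The lid corners fit 104x112, brewer yaw is about -0.24, and the lid top is at about z 232. I'll move over the pad.

```bash
python3 -m handwheel '[[[1,0,0,1,0.7],[1,0,0,1,0],[1,0.45,-0.83,0,0],[1,0.45,-0.83,0,0],[1,0.45,-0.83,0,0],[1,0.45,-0.83,0,0],[1,0.45,-0.83,0,0],[1,0.45,-0.83,0,0],[1,0.45,-0.83,0,0],[1,0.45,-0.83,0,0]]]' 40
python3 -m handwheel '[[[1,0.42,-0.78,0,0],[1,0.42,-0.78,0,0],[1,0.42,-0.78,0,0],[1,0.42,-0.78,0,0],[1,0.42,-0.78,0,0],[1,0,0,0,0],[1,0,0,0,0]]]'
```

```text
time_s: 1.1
eef_pos: [355.8, 161.0, 291.2]
ee_rot: [0.0, 0.121, 0.993, 0.0]
force: [1.5, 0.4, 0.4]
grip_width: 0.002
grip_force: 0.0
time_s: 1.8
eef_pos: [460.4, -32.6, 290.7]
ee_rot: [-0.001, 0.122, 0.993, 0.0]
force: [-0.9, 0.2, -0.2]
grip_width: 0.001
grip_force: 0.0
```

```bash
python3 - <<'E'
from h import *
c=cap('wrist','w1');print(c['K'].tolist(),(-c['R'].T@c['t']).round(1),c['R'].round(3).tolist())
E
```

```text
[[309.70691628693146, 0.0, 315.8010012669531], [0.0, 309.70691628693146, 195.72602633422875], [0.0, 0.0, 1.0]] [381.7 -12.1 472.9] [[0.242, 0.97, -0.0], [0.92, -0.229, 0.319], [0.31, -0.077, -0.948]]
```

View pics/w1.png

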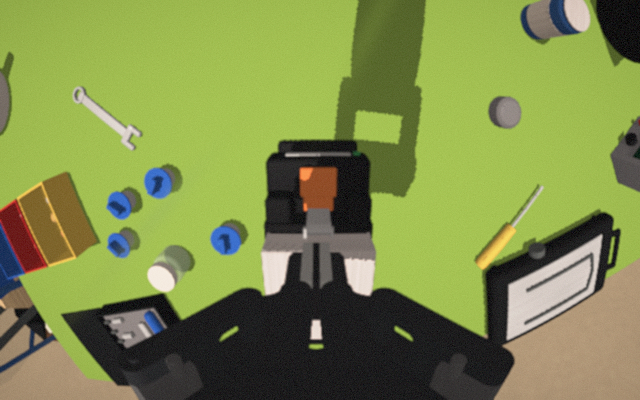

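Pad plate at (302–337, 167–198), centered laterally under the tool (head 268–371), and well aligned in yaw.

```bash
python3 - <<'E'
from h import *
c=dict(np.load('w1.npz'))
R=np.array([[np.cos(-.24),-np.sin(-.24)],[np.sin(-.24),np.cos(-.24)]])
for z in (175,180,185):
    X=atz(c,319.5,182.5,z,True);print(z,X.round(1))
for p in [(302,167),(337,167),(302,198),(336,198)]:
    print(p,(R.T@atz(c,*p,180,True)[:2]).round(1))
print(R.T@[460.4,-32.6])
c2=atz(c,159,183,35,True);print(c2)
E
```

```text
175 [466.4 -29.4 175. ]
180 [465.  -29.1 180. ]
185 [463.5 -28.8 185. ]
(302, 167) [442.8  65.3]
(337, 167) [442.9  99.3]
(302, 198) [474.6  64.7]
(336, 198) [474.8  98.7]
[454.95310924  77.77267123]
[ 442.64508366 -287.63197104   35.        ]
```

```bash
python3 -m handwheel '[[[1,0.02,0.07,-0.6,0],[1,0,0,-0.6,0],[1,0,0,-0.4,0],[1,0,0,0,0],[1,0,0,-0.1,0],[1,0,0,-0.1,0],[1,0,0,0,0],[1,0,0,0,0]]]'
python3 -m handwheel '[[[1,0,0,-0.05,0],[1,0,0,0,0],[1,0,0,-0.05,0],[1,0,0,0,0]]]'
python3 -m handwheel '[[[1,0,0,-0.05,0],[1,0,0,0,0],[1,0,0,0,0]]]'
```

```text
time_s: 2.65
eef_pos: [461.7, -28.7, 201.8]
ee_rot: [0.0, 0.121, 0.993, -0.0]
force: [0.7, -0.2, 0.6]
grip_width: 0.001
grip_force: 0.0
time_s: 3.05
eef_pos: [461.4, -28.7, 196.0]
ee_rot: [-0.0, 0.121, 0.993, 0.0]
force: [-0.2, 0.1, -0.2]
grip_width: -0.002
grip_force: 0.0
time_s: 3.35
eef_pos: [461.5, -28.7, 193.7]
ee_rot: [-0.0, 0.121, 0.993, 0.0]
force: [0.4, -0.5, -0.1]
grip_width: -0.004
grip_force: 0.0
```

```bash
python3 -m handwheel '[[[1,0,0,-0.05,0],[1,0,0,0,0],[1,0,0,-0.05,0],[1,0,0,0,0]]]'
python3 -m handwheel '[[[1,0,0,-0.05,0],[1,0,0,0,0],[1,0,0,0,0]]]'
python3 -m handwheel '[[[1,0,0,-0.05,0],[1,0,0,0,0],[1,0,0,0,0]]]'
```

```text
time_s: 3.75
eef_pos: [461.4, -28.6, 188.5]
ee_rot: [-0.0, 0.121, 0.993, 0.0]
force: [-0.8, -0.5, -0.5]
grip_width: -0.001
grip_force: 0.0
time_s: 4.05
eef_pos: [461.5, -28.7, 186.3]
ee_rot: [-0.0, 0.121, 0.993, -0.0]
force: [-0.9, -0.2, -0.4]
grip_width: 0.003
grip_force: 0.0
time_s: 4.35
eef_pos: [461.4, -28.7, 183.7]
ee_rot: [-0.0, 0.121, 0.993, 0.0]
force: [0.9, -0.2, 0.5]
grip_width: -0.002
grip_force: 0.0
```

```bash
for i in 1; do python3 -m handwheel '[[[1,0,0,-0.05,0],[1,0,0,0,0],[1,0,0,0,0]]]';done
python3 -m handwheel '[[[1,0,0,-0.04,0],[1,0,0,0,0],[1,0,0,0,0]]]'
python3 -m handwheel '[[[1,0,0,-0.04,0],[1,0,0,0,0],[1,0,0,0,0]]]'
```

```text
time_s: 4.65
eef_pos: [461.5, -28.7, 181.2]
ee_rot: [-0.0, 0.121, 0.993, 0.0]
force: [0.6, 0.1, -0.4]
grip_width: -0.0
grip_force: 0.0
time_s: 4.95
eef_pos: [461.5, -28.7, 179.3]
ee_rot: [-0.0, 0.121, 0.993, -0.0]
force: [0.6, 0.0, 0.2]
grip_width: 0.006
grip_force: 0.0
time_s: 5.25
eef_pos: [461.5, -28.7, 177.2]
ee_rot: [-0.0, 0.121, 0.993, 0.0]
force: [-0.3, -0.2, 0.6]
grip_width: -0.0
grip_force: 0.0
```

```bash
for i in 1; do python3 -m handwheel '[[[1,0,0,-0.04,0],[1,0,0,0,0],[1,0,0,0,0]]]';done
python3 -m handwheel '[[[1,0,0,-0.04,0],[1,0,0,0,0],[1,0,0,0,0]]]'
python3 -m handwheel '[[[1,0,0,-0.04,0],[1,0,0,0,0],[1,0,0,0,0]]]'
```

```text
time_s: 5.55
eef_pos: [461.5, -28.7, 175.2]
ee_rot: [-0.0, 0.121, 0.993, -0.0]
force: [0.3, -0.8, -1.1]
grip_width: 0.004
grip_force: 0.0
time_s: 5.85
eef_pos: [461.5, -28.7, 173.3]
ee_rot: [-0.0, 0.121, 0.993, 0.0]
force: [-0.3, -0.7, 0.6]
grip_width: 0.002
grip_force: 0.0
time_s: 6.15
eef_pos: [461.5, -28.7, 171.3]
ee_rot: [-0.0, 0.121, 0.993, -0.0]
force: [0.3, 0.3, 1.2]
grip_width: 0.003
grip_force: 0.0
```

```bash
for i in 1; do python3 -m handwheel '[[[1,0,0,-0.04,0],[1,0,0,0,0],[1,0,0,0,0]]]';done
python3 -m handwheel '[[[1,0,0,-0.04,0],[1,0,0,0,0],[1,0,0,0,0]]]' | sed -n 2,4p
python3 - <<'E'
from h import *
cap('side','s2')
c=cv2.imread('pics/s2.png')[120:260,250:420];cv2.imwrite('pics/s2c.png',cv2.resize(c,None,fx=4,fy=4,interpolation=cv2.INTER_CUBIC))
print(ctrl.sense()['force'],ctrl.sense()['eef_pos'])
E
```

```text
time_s: 6.45
eef_pos: [461.4, -28.7, 169.2]
ee_rot: [-0.0, 0.121, 0.993, 0.0]
force: [0.5, 1.1, -0.6]
grip_width: -0.004
grip_force: 0.0
eef_pos: [461.5, -28.7, 167.2]
ee_rot: [-0.0, 0.121, 0.993, 0.0]
force: [-0.3, 0.0, 0.5]
[-0.31686356 -0.00736136  0.58083127] [461.4919531  -28.70039354 167.30870789]
```

View pics/s2c.png

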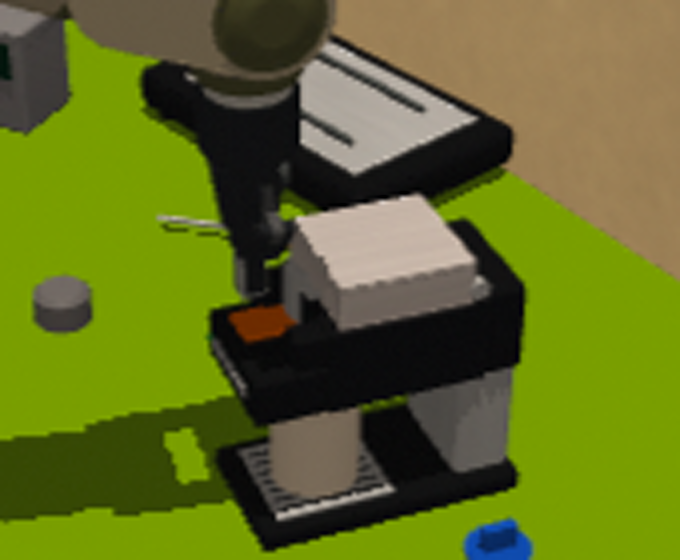

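```bash
python3 - <<'E'
from h import *
s=dict(np.load('s2.npz'));t=cap('top','t2')
for X in ([461.5,-28.7,167.3],[461.5,-28.7,187]):
    p=proj(s,X);print('side crop',(p-[250,120])*4,'top',proj(t,X))
img=t['img'][130:240,290:400];a=cv2.resize(img,None,fx=4,fy=4,interpolation=cv2.INTER_CUBIC);cv2.imwrite('pics/t2c.png',a)
E
```

```text
side crop [250.76672392 334.90983408] top [337.78457732 216.71397925]
side crop [250.45339628 313.76031604] top [338.07014343 215.47456535]
```

View pics/t2c.png

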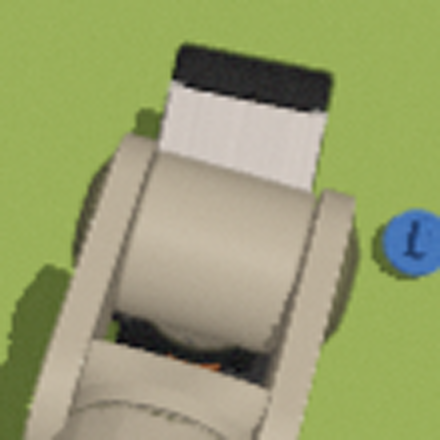

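```bash
python3 - <<'E'
from h import *
s=dict(np.load('side0.npz'));w=dict(np.load('w1.npz'));s2=dict(np.load('s2.npz'))
print('side0 tcp',proj(s,[175.4,494.6,190.8]),'cal same',np.abs(s['R']-s2['R']).max(),np.abs(s['t']-s2['t']).max())
def fp(c,X):
    q=c['R']@np.array(X)+c['t'];th=np.arctan2(np.hypot(q[0],q[1]),q[2]);return c['K'][:2,2]+c['K'][0,0]*th*q[:2]/np.hypot(q[0],q[1])
print('wrist tcp',fp(w,[460.4,-32.6,290.7]))
c=cap('wrist','w2');print('now',fp(c,ctrl.sense()['eef_pos']))
a=cv2.resize(s['img'][80:160,110:210],None,fx=4,fy=4,interpolation=cv2.INTER_CUBIC)
b=cv2.resize(c['img'][60:280,220:420],None,fx=2,fy=2,interpolation=cv2.INTER_CUBIC)
h=max(a.shape[0],b.shape[0]);pad=lambda i:cv2.copyMakeBorder(i,0,h-i.shape[0],0,0,0)
cv2.imwrite('pics/cmp.png',np.hstack([pad(a),pad(b)]))
E
```

```text
side0 tcp [161.37319989 153.98146522] cal same 0.0 0.0
wrist tcp [314.49352559 225.13960238]
now [314.53438799 225.09989773]
```

View pics/cmp.png

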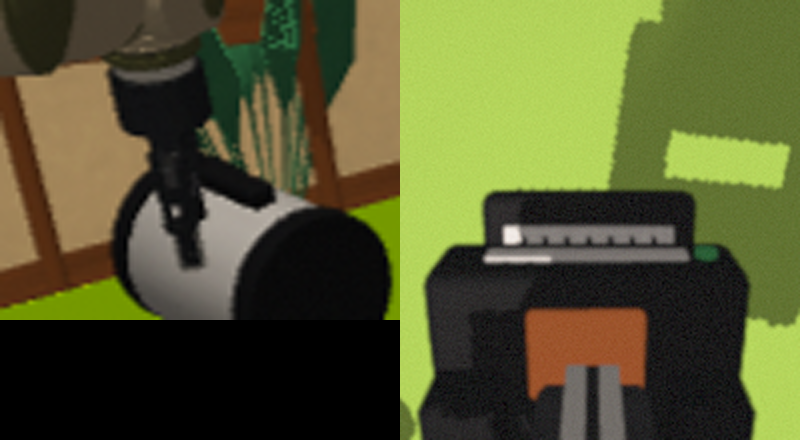

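```bash
python3 - <<'E'
from h import *
w=dict(np.load('w2.npz'));s=dict(np.load('s2.npz'));t=dict(np.load('top0.npz'));s0=dict(np.load('side0.npz'))
def fp(c,X):
    q=c['R']@np.array(X)+c['t'];th=np.arctan2(np.hypot(q[0],q[1]),q[2]);return c['K'][:2,2]+c['K'][0,0]*th*q[:2]/np.hypot(q[0],q[1])
for dz in (0,10,20,30,40): print(dz,fp(w,[461.5,-28.7,167.3+dz]).round(1),((proj(s,[461.5,-28.7,167.3+dz])-[250,120])*4).round(1),((proj(s0,[175.4,494.6,190.8+dz])-[110,80])*4).round(1))
print('cam',-w['R'].T@w['t'])
# pad corners, multi view
W=lambda x,y:ray(w,(x-400)/2+220,y/2+60,True)
T=lambda x,y:ray(t,x/5+310-.4,y/5+135-.4)
S=lambda x,y:ray(s0,(x-400)/4+295-.4,y/4+160-.4)
L=dict(FL=((646,310),(107,426),(450,152)),FR=((526,310),(175,438),(466,180)))
for k,(a,b,c) in L.items():
  for n,r in (('WT',[W(*a),T(*b)]),('WS',[W(*a),S(*c)]),('TS',[T(*b),S(*c)]),('all',[W(*a),T(*b),S(*c)])):
    X=tri(r);print(k,n,X.round(1),[np.linalg.norm(np.cross(X-o,d)).round(1) for o,d in r])
E
```

```text
0 [314.5 225.1] [250.8 334.9] [205.5 295.9]
10 [314.4 231.8] [250.6 324.2] [203.3 285.9]
20 [314.4 239.1] [250.4 313.4] [201.  275.8]
30 [314.3 247.1] [250.3 302.6] [198.8 265.7]
40 [314.2 256.1] [250.1 291.6] [196.5 255.4]
cam [382.55243241  -8.19243118 349.36145984]
FL WT [450.1  -9.3 188.6] [np.float64(0.0), np.float64(0.0)]
FL WS [453.5  -9.5 182. ] [np.float64(0.5), np.float64(0.5)]
FL TS [452.2 -10.1 182.8] [np.float64(1.2), np.float64(1.2)]
FL all [452.4  -9.7 182.6] [np.float64(0.5), np.float64(1.3), np.float64(1.3)]
FR WT [444.6 -44.9 179.7] [np.float64(1.2), np.float64(1.2)]
FR WS [445.5 -44.  179.5] [np.float64(0.1), np.float64(0.1)]
FR TS [444.  -45.9 181.2] [np.float64(0.3), np.float64(0.3)]
FR all [444.7 -44.8 180.3] [np.float64(1.2), np.float64(1.2), np.float64(0.4)]
```

Both cameras show the fingertips roughly 25–30 mm above the reported TCP, and the pad top is at z of about 181. So I'm still above the pad, and I'll carry on down by feel.

```bash
python3 -m handwheel '[[[1,0,0,-0.05,0],[1,0,0,0,0],[1,0,0,-0.04,0],[1,0,0,0,0],[1,0,0,0,0]]]' | sed -n 2,4p
for q in 1; do python3 -m handwheel '[[[1,0,0,-0.05,0],[1,0,0,0,0],[1,0,0,0,0]]]'| sed -n 2,4p;done
python3 -m handwheel '[[[1,0,0,-0.05,0],[1,0,0,0,0],[1,0,0,0,0]]]'| sed -n 2,4p
```

```text
eef_pos: [461.4, -28.7, 162.7]
ee_rot: [-0.0, 0.121, 0.993, 0.0]
force: [0.4, -0.0, 0.3]
eef_pos: [461.4, -28.7, 160.2]
ee_rot: [-0.0, 0.121, 0.993, 0.0]
force: [-0.7, -0.2, -0.1]
eef_pos: [461.5, -28.7, 157.7]
ee_rot: [-0.0, 0.121, 0.993, 0.0]
force: [0.1, -0.5, -0.7]
```

```bash

python3 -m handwheel '[[[1,0,0,-0.04,0],[1,0,0,0,0],[1,0,0,0,0]]]'| sed -n 2,4p
python3 -m handwheel '[[[1,0,0,-0.04,0],[1,0,0,0,0],[1,0,0,0,0]]]'| sed -n 2,4p
python3 -m handwheel '[[[1,0,0,-0.04,0],[1,0,0,0,0],[1,0,0,0,0]]]'| sed -n 2,4p
```

```text
eef_pos: [461.5, -28.7, 155.7]
ee_rot: [-0.0, 0.121, 0.993, 0.0]
force: [0.9, 1.1, -0.2]
eef_pos: [461.5, -28.7, 153.8]
ee_rot: [-0.0, 0.121, 0.993, 0.0]
force: [0.3, -0.1, 0.2]
eef_pos: [461.5, -28.7, 151.8]
ee_rot: [-0.0, 0.121, 0.993, 0.0]
force: [-0.2, -0.5, 0.2]
```

```bash

python3 -m handwheel '[[[1,0,0,-0.04,0],[1,0,0,0,0],[1,0,0,0,0]]]'| sed -n 2,4p
python3 -m handwheel '[[[1,0,0,-0.04,0],[1,0,0,0,0],[1,0,0,0,0]]]'| sed -n 2,4p
python3 -m handwheel '[[[1,0,0,-0.04,0],[1,0,0,0,0],[1,0,0,0,0]]]'| sed -n 2,4p
```

```text
eef_pos: [461.5, -28.7, 149.7]
ee_rot: [-0.0, 0.121, 0.993, 0.0]
force: [-0.4, -0.2, -0.5]
eef_pos: [461.5, -28.7, 147.7]
ee_rot: [-0.0, 0.121, 0.993, 0.0]
force: [0.0, 1.0, 0.1]
eef_pos: [461.5, -28.7, 145.8]
ee_rot: [-0.0, 0.121, 0.993, 0.0]
force: [-0.1, -0.2, -0.4]
```

```bash
cat >> h.py <<'E'
def orange(c,box):
    y0,y1,x0,x1=box;h=cv2.cvtColor(c['img'][y0:y1,x0:x1],cv2.COLOR_BGR2HSV)
    m=cv2.inRange(h,(3,130,60),(18,255,255));ys,xs=np.nonzero(m)
    return len(xs),(xs.mean()+x0).round(2),(ys.mean()+y0).round(2),xs.min()+x0,xs.max()+x0,ys.min()+y0,ys.max()+y0
E
python3 - <<'E'
from h import *
c=cap('side','s3');w=cap('wrist','w3')
for f in ('side0','s2','s3'): d=dict(np.load(f+'.npz'));print(f,orange(d,(185,215,295,335)), d['img'][165:185,320:365].mean((0,1)).round())
for f in ('w2','w3'): print(f,orange(dict(np.load(f+'.npz')),(100,300,260,370)))
# tip: profile along finger column
for f in ('w2','w3'):
    d=np.load(f+'.npz')['img'];print(f,[d[r,309].tolist() for r in range(226,262,3)])
i=np.abs(np.load('s3.npz')['img'].astype(int)-np.load('s2.npz')['img']).sum(2)
d=np.load('s3.npz')['img'];print([d[r,313].tolist() for r in range(184,208,2)])
E
```

```text
side0 (114, np.float64(315.01), np.float64(200.1), np.int64(307), np.int64(324), np.int64(196), np.int64(205)) [ 98. 121. 129.]
s2 (102, np.float64(315.06), np.float64(200.23), np.int64(307), np.int64(323), np.int64(196), np.int64(205)) [101. 121. 128.]
s3 (83, np.float64(315.55), np.float64(200.72), np.int64(307), np.int64(323), np.int64(196), np.int64(205)) [100. 122. 130.]
w2 (2118, np.float64(311.6), np.float64(231.38), np.int64(282), np.int64(343), np.int64(213), np.int64(259))
w3 (1581, np.float64(308.17), np.float64(242.63), np.int64(278), np.int64(346), np.int64(229), np.int64(278))
w2 [[46, 87, 159], [43, 82, 157], [42, 82, 155], [42, 84, 154], [46, 84, 159], [56, 86, 154], [104, 112, 115], [105, 107, 114], [107, 112, 116], [103, 109, 113], [104, 109, 114], [105, 110, 114]]
w3 [[27, 24, 23], [27, 43, 82], [47, 84, 157], [39, 80, 157], [42, 82, 157], [54, 87, 152], [108, 111, 116], [108, 115, 119], [104, 110, 115], [106, 111, 115], [108, 111, 115], [107, 112, 117]]
[[18, 17, 17], [15, 15, 15], [16, 14, 15], [15, 15, 14], [15, 15, 15], [18, 17, 17], [16, 15, 16], [17, 16, 16], [16, 48, 101], [0, 43, 109], [0, 46, 115], [9, 10, 13]]
```

```bash

python3 -m handwheel '[[[1,0,0,-0.04,0],[1,0,0,0,0],[1,0,0,0,0]]]'| sed -n 2,4p
python3 -m handwheel '[[[1,0,0,-0.04,0],[1,0,0,0,0],[1,0,0,0,0]]]'| sed -n 2,4p
python3 -m handwheel '[[[1,0,0,-0.04,0],[1,0,0,0,0],[1,0,0,0,0]]]'| sed -n 2,4p
```

```text
eef_pos: [461.5, -28.7, 143.8]
ee_rot: [-0.0, 0.121, 0.993, 0.0]
force: [0.2, 0.4, -0.1]
eef_pos: [461.5, -28.7, 141.8]
ee_rot: [0.0, 0.121, 0.993, -0.0]
force: [0.6, 0.7, -0.4]
eef_pos: [461.5, -28.7, 139.8]
ee_rot: [-0.0, 0.121, 0.993, 0.0]
force: [0.3, 0.5, 1.4]
```

```bash

python3 -m handwheel '[[[1,0,0,-0.02,0],[1,0,0,0,0],[1,0,0,0,0]]]'| sed -n 2,4p
python3 -m handwheel '[[[1,0,0,-0.02,0],[1,0,0,0,0],[1,0,0,0,0]]]'| sed -n 2,4p
python3 - <<'E'
from h import *
c=cap('side','s4');w=cap('wrist','w4')
print(orange(c,(185,215,295,335)),c['img'][165:185,320:365].mean((0,1)).round(),orange(w,(100,300,260,370)))
E
```

```text
eef_pos: [461.5, -28.7, 138.8]
ee_rot: [0.0, 0.121, 0.993, -0.0]
force: [0.2, 1.3, 2.5]
eef_pos: [461.5, -28.7, 137.7]
ee_rot: [0.0, 0.121, 0.993, -0.0]
force: [-0.2, 0.2, 1.2]
(81, np.float64(315.9), np.float64(201.78), np.int64(308), np.int64(323), np.int64(196), np.int64(206)) [103. 124. 132.] (1529, np.float64(307.0), np.float64(245.26), np.int64(278), np.int64(347), np.int64(231), np.int64(284))
```

```bash

python3 -m handwheel '[[[1,0,0,-0.03,0],[1,0,0,0,0],[1,0,0,0,0]]]'| sed -n 2,4p
python3 -m handwheel '[[[1,0,0,-0.03,0],[1,0,0,0,0],[1,0,0,0,0]]]'| sed -n 2,4p
python3 - <<'E'
from h import *
c=cap('side','s5');w=cap('wrist','w5')
print(orange(c,(185,215,295,335)),c['img'][165:185,320:365].mean((0,1)).round(),orange(w,(100,300,260,370)))
E
```

```text
eef_pos: [461.7, -28.7, 136.6]
ee_rot: [0.0, 0.121, 0.993, -0.0]
force: [-0.3, 0.3, 5.2]
eef_pos: [461.9, -28.8, 135.2]
ee_rot: [0.001, 0.121, 0.993, -0.0]
force: [0.8, -0.4, 4.5]
(82, np.float64(315.99), np.float64(202.32), np.int64(308), np.int64(323), np.int64(196), np.int64(207)) [25. 62. 65.] (1515, np.float64(306.98), np.float64(245.34), np.int64(278), np.int64(346), np.int64(231), np.int64(285))
```

The lid region changed, so the latch let go with force under 6 N. I'll rise and check.

```bash

python3 -m handwheel '[[[1,-0.1,0.02,0.3,0],[1,-0.1,0.02,0.6,0],[1,0,0,0.9,0],[1,0,0,0.9,0],[1,0,0,0,0],[1,0,0,0,0]]]'| sed -n 1,4p
python3 - <<'E'
from h import *
def fp(c,X):
    q=c['R']@np.array(X)+c['t'];th=np.arctan2(np.hypot(q[0],q[1]),q[2]);return c['K'][:2,2]+c['K'][0,0]*th*q[:2]/np.hypot(q[0],q[1])
w=dict(np.load('w2.npz'))
for dx in (0,-11,11):
  for dz in (30,41,50): print(dx,dz,fp(w,[461.5+dx*.97,-28.7-dx*.22,167.3+dz]).round(1))
s=cap('side','s6');w=cap('wrist','w6')
a=cv2.resize(s['img'][110:260,270:400],None,fx=3,fy=3,interpolation=cv2.INTER_CUBIC)
b=w['img'][0:400,150:550];b=cv2.copyMakeBorder(b,0,50,0,0,0)
cv2.imwrite('pics/open.png',np.hstack([a,b]))
E
```

```text
time_s: 12.8
eef_pos: [451.4, -26.7, 269.6]
ee_rot: [0.0, 0.121, 0.993, -0.0]
force: [-0.4, -1.0, 0.3]
0 30 [314.3 247.1]
0 41 [314.2 257. ]
0 50 [314.1 266. ]
-11 30 [313.8 229.3]
-11 41 [313.7 238.4]
-11 50 [313.6 246.8]
11 30 [314.7 263.9]
11 41 [314.6 274.4]
11 50 [314.6 283.9]
```

View pics/open.png

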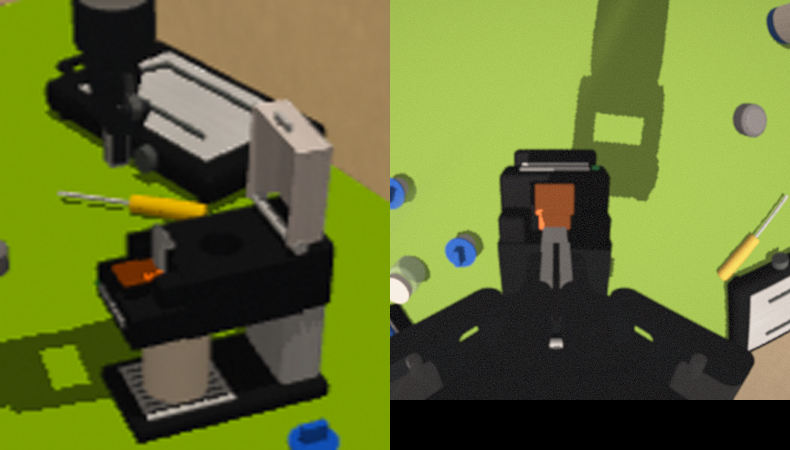

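The lid stands open in the side view, with the dark well visible at crop (220,243). Next is a refined basket position from three views by colour blobs.

```bash
python3 - <<'E'
from h import *
def blob(c,u,v,r,f=False):
    x0,y0=int(u-r),int(v-r);im=cv2.resize(c['img'][y0:y0+2*r,x0:x0+2*r],None,fx=8,fy=8,interpolation=cv2.INTER_CUBIC)
    hs=cv2.cvtColor(im,cv2.COLOR_BGR2HSV);m=cv2.inRange(hs,(98,120,40),(125,255,255))
    k=max(cv2.findContours(m,0,1)[0],key=cv2.contourArea);e=cv2.fitEllipse(cv2.convexHull(k))
    p=(e[0][0]/8+x0-.44,e[0][1]/8+y0-.44)
    g=hs[...,2]; inn=cv2.erode(m*0+cv2.drawContours(m*0,[k],-1,255,-1),np.ones((21,21)))
    th=np.percentile(g[inn>0],60)*.72; ys,xs=np.nonzero((g<th)&(inn>0))
    pts=np.c_[xs,ys]/8+[x0-.44,y0-.44]
    ang=[]
    if len(pts)>20:
        mu=pts.mean(0);d=np.linalg.svd(pts-mu,full_matrices=False)[2][0]
        a,b=[atz(c,*(mu+s*d*4),50,f) for s in(-1,1)];ang=np.degrees(np.arctan2(*(b-a)[[1,0]]))
    return p,ang,e[1]
V=[]
for n,u,v,r,f in [('top0',424,229,12,0),('side0',360,290,13,0),('w1',159,183,20,1),('w6',155,193,20,1)]:
    c=dict(np.load(n+'.npz'));p,a,e=blob(c,u,v,r,f);V.append(ray(c,*p,bool(f)));print(n,np.round(p,1),a,np.round(e,1)/8,atz(c,*p,36,bool(f)).round(1))
for s in (V,V[:2]): X=tri(s);print(X.round(1),[np.linalg.norm(np.cross(X-o,d)).round(1) for o,d in s])
E
```

```text
top0 [423.2 228.8] 146.64581072685775 [16.2625 16.9   ] [ 438.9 -291.1   36. ]
side0 [359.1 289. ] -36.721219145633185 [14.575  18.1375] [ 439.7 -292.8   36. ]
w1 [157.6 182.6] -38.63477992091695 [26.3875 30.275 ] [ 441.2 -289.4   36. ]
w6 [150.2 193.1] -37.757507474877535 [26.9125 31.0875] [ 441.3 -289.7   36. ]
[ 440.9 -291.2   33.7] [np.float64(1.7), np.float64(0.2), np.float64(0.7), np.float64(0.8)]
[ 439.7 -291.7   34.8] [np.float64(0.7), np.float64(0.7)]
```

```bash

python3 -m handwheel '[[[0.1,-0.04,-0.88,0,-0.48],[0.1,-0.04,-0.88,0,-0.48],[0.1,-0.04,-0.88,0,-0.48],[0.1,-0.04,-0.88,0,-0.48],[0.1,-0.04,-0.88,0,-0.48],[0.1,-0.02,-0.89,-0.5,-0.48],[0.1,0,0,-1,0],[0.1,0,0,-1,0],[0.1,0,0,-1,0],[0.1,0,0,0,0]]]' 30
python3 -m handwheel '[[[0.1,0,0,0,0],[0.1,0,0,0,0]]]'
python3 - <<'E'
from h import *
t=cap('top','t7');s=cap('side','s7');w=cap('wrist','w7')
cr=lambda c,x,y,w,h,k:cv2.resize(c['img'][y:y+h,x:x+w],None,fx=k,fy=k,interpolation=cv2.INTER_CUBIC)
a=cr(t,318,150,50,50,8)   # 400x400
b=cr(s,320,160,50,50,8)
d=w['img'][120:320,120:520]; e=cr(s,320,235,80,80,2.5)
bot=np.hstack([d,e,np.zeros((200,200,3),np.uint8)])
im=np.vstack([np.hstack([a,b]),bot]);print(im.shape);cv2.imwrite('pics/well.png',im)
E
```

```text
time_s: 13.9
eef_pos: [437.1, -287.0, 88.7]
ee_rot: [-0.006, 0.317, 0.948, 0.003]
force: [0.5, 0.5, 0.3]
grip_width: 0.448
grip_force: 0.0
time_s: 14.1
eef_pos: [441.5, -291.2, 97.8]
ee_rot: [0.002, 0.317, 0.948, -0.001]
force: [0.5, 0.0, 0.1]
grip_width: 0.451
grip_force: 0.0
(600, 800, 3)
```

View pics/well.png

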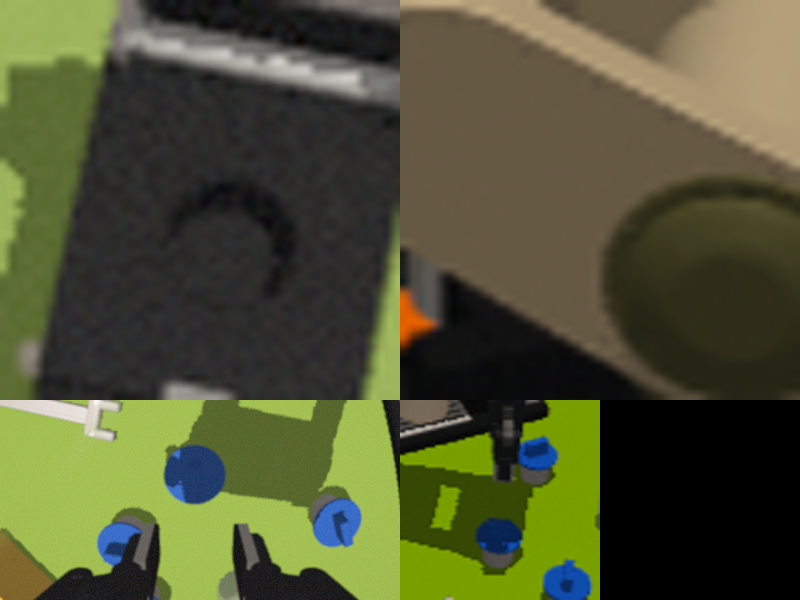

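Well in the top crop: circle centred near (232,246), i.e. full-frame pixel (346.6,180.3). The wrist view shows the basket centred between the fingers.

```bash
python3 - <<'E'
from h import *
t=dict(np.load('t7.npz'));s=dict(np.load('s6.npz'))
def fp(c,X):
    q=c['R']@np.array(X)+c['t'];th=np.arctan2(np.hypot(q[0],q[1]),q[2]);return c['K'][:2,2]+c['K'][0,0]*th*q[:2]/np.hypot(q[0],q[1])
# well in side s6: darkest blob
x0,y0=330,180;g=cv2.resize(cv2.GaussianBlur(s['img'],(3,3),0)[y0:y0+22,x0:x0+30].max(2),None,fx=4,fy=4,interpolation=cv2.INTER_CUBIC)
sub=s['img'][y0:y0+22,x0:x0+30].max(2);print(sub[4:18])
p=(346.56,180.3)
for v in (190,190.7,191.5):
    r=[ray(t,*p),ray(s,343,v)];X=tri(r);print(v,X.round(1),[np.linalg.norm(np.cross(X-o,d)).round(1) for o,d in r])
for z in (185,190,195,200): print(z,atz(t,*p,z).round(1))
w=dict(np.load('w7.npz'));print(fp(w,[440.3,-291.4,35]),fp(w,[441.5,-291.2,35]))
E
python3 -m handwheel '[[[0.1,0,0,-0.8,0],[0.1,0,0,-0.6,0],[0.1,0,0,-0.2,0],[0.1,0,0,0,0],[0.1,0,0,0,0]]]'
```

```text
[[21 18 19 19 19 19 18 19 19 19 18 19 19 19 18 17 18 19 19 19 19 19 18 19
  18 19 19 13 10 14]
 [19 19 19 19 19 19 19 19 18 18 19 18 18 18 18 19 20 19 19 18 19 19 19 18
  19 18 19 18 19 12]
 [20 18 19 19 19 18 19 19 18 19 18 18 19 19 20 19 19 19 18 19 19 18 20 19
  18 19 19 18 20 12]
 [19 19 19 19 20 18 19 19 19 17 16 16 16 17 17 17 16 18 18 19 18 19 19 19
  18 20 19 19 18 18]
 [18 19 18 19 19 19 19 19 15 12 12 13 13 12 13 12 11 12 15 18 19 19 18 19
  19 19 18 19 18 19]
 [19 19 19 20 19 18 18 16 12 12 11 12 11 12 12 10 12 12 11 13 17 18 19 19
  19 18 18 19 18 19]
 [19 18 19 18 19 18 14 12 11  9 11 11 12 12 12 12 11 11 10 11 11 17 19 18
  18 18 19 18 18 19]
 [17 19 18 19 19 18 15 12 10 11 12 12 13 11 11 12 12 10  9 10 12 17 19 18
  19 19 18 19 18 18]
 [19 18 19 18 19 19 16 12 10 11 12 11 12 13 11 11 11 10 10  9 13 19 18 19
  18 18 18 20 19 17]
 [19 18 19 19 18 19 17 15 11 12 11 12 12 12 13 12 11 11 11 14 18 18 18 19
  19 19 19 19 20 19]
 [18 19 19 19 18 18 19 18 17 14 12 11 12 12 12 11 10 14 14 18 19 19 19 19
  17 19 19 20 19 20]
 [19 18 18 18 19 19 19 19 19 18 18 16 16 17 17 16 17 18 18 18 18 19 18 18
  20 18 19 19 19 20]
 [18 19 19 18 18 18 19 19 19 18 18 18 19 18 19 19 19 19 19 18 18 19 19 18
  19 18 18 19 19 19]
 [18 18 19 19 19 18 19 18 19 19 18 19 20 18 19 19 19 18 18 19 18 19 18 19
  19 20 19 19 18 19]]
190 [555.8 -55.1 196. ] [np.float64(0.4), np.float64(0.4)]
190.7 [556.2 -55.2 193.3] [np.float64(0.1), np.float64(0.1)]
191.5 [556.7 -55.2 190.3] [np.float64(0.2), np.float64(0.2)]
185 [558.3 -55.7 185. ]
190 [557.  -55.3 190. ]
195 [555.7 -55.  195. ]
200 [554.4 -54.6 200. ]
[313.37805659 193.7376212 ] [314.43858904 194.6926678 ]
time_s: 14.75
eef_pos: [441.3, -291.0, 16.9]
ee_rot: [0.001, 0.317, 0.948, -0.001]
force: [0.4, 0.5, 0.1]
grip_width: 0.45
grip_force: 0.0
```

```bash

python3 -m handwheel '[[[0.1,-0.02,0,-0.2,0],[0.1,0,0,-0.1,0],[0.1,0,0,0,0],[0.1,0,0,0,0]]]'|sed -n 2,4p
python3 -m handwheel '[[[0.1,0,0,-0.06,0],[0.1,0,0,0,0],[0.1,0,0,0,0]]]'|sed -n 2,4p
python3 -m handwheel '[[[1,0,0,0,0],[1,0,0,0,0],[1,0,0,0,0],[1,0,0,0,0],[1,0,0,0,0]]]' 25
```

```text
eef_pos: [439.5, -290.3, 0.4]
ee_rot: [0.0, 0.317, 0.948, -0.0]
force: [0.6, 0.5, 0.1]
eef_pos: [439.5, -290.3, -2.7]
ee_rot: [-0.0, 0.317, 0.948, 0.0]
force: [1.0, -0.1, -0.7]
time_s: 15.95
eef_pos: [439.6, -290.4, -2.5]
ee_rot: [0.0, 0.317, 0.948, -0.0]
force: [-0.3, 0.5, 2.4]
grip_width: 0.114
grip_force: 28.1
```

Gripped the tab (9.7 mm). Now I'll lift it and carry it over the well at about (556.4,-55.2), deck z about 192.

```bash

python3 -m handwheel '[[[1,0,0,0.4,0],[1,0,0,0.8,0],[1,0,0,0.9,0],[1,0,0,0.9,0],[1,0,0,0.9,0],[1,0,0,0.9,0],[1,0,0,0,0],[1,0,0,0,0]]]' 35
python3 -m handwheel '[[[1,0.26,0.53,0,0.32],[1,0.26,0.53,0,0.32],[1,0.26,0.53,0,0.32],[1,0.26,0.53,0,0.32],[1,0.26,0.53,0,0.32],[1,0.26,0.53,0,0.32],[1,0.26,0.51,0,0.32],[1,0.26,0.51,0,0.32],[1,0.23,0.5,0,0.34],[1,0,0,0,0]]]'
python3 -m handwheel '[[[1,0,0,0,0],[1,0,0,0,0]]]'
python3 - <<'E'
from h import *
w=cap('wrist','w8');t=cap('top','t8');s=cap('side','s8')
for n,c in (('w',w),('t',t),('s',s)):
    hs=cv2.cvtColor(c['img'],cv2.COLOR_BGR2HSV);m=cv2.inRange(hs,(98,120,30),(125,255,255))
    N,l,st,ce=cv2.connectedComponentsWithStats(m)
    print(n,[(st[i].tolist(),ce[i].round(1).tolist()) for i in range(1,N) if st[i][4]>25])
E
```

```text
time_s: 16.75
eef_pos: [439.5, -290.3, 237.3]
ee_rot: [0.0, 0.317, 0.948, -0.0]
force: [-0.6, 0.3, -0.8]
grip_width: 0.111
grip_force: 36.1
time_s: 17.75
eef_pos: [555.1, -52.6, 235.1]
ee_rot: [-0.002, 0.118, 0.993, 0.001]
force: [0.3, -0.2, -1.2]
grip_width: 0.108
grip_force: 36.1
time_s: 17.95
eef_pos: [554.5, -56.0, 236.4]
ee_rot: [-0.001, 0.12, 0.993, 0.0]
force: [0.6, -0.6, -0.6]
grip_width: 0.105
grip_force: 36.1
w [([77, 142, 26, 32, 602], [90.5, 157.6]), ([191, 177, 35, 35, 955], [207.8, 194.1]), ([76, 192, 25, 29, 507], [88.9, 206.3]), ([268, 214, 98, 89, 4120], [316.0, 248.0]), ([118, 288, 37, 50, 600], [134.9, 311.8]), ([0, 321, 36, 31, 180], [16.9, 337.3])]
t [([623, 100, 17, 9, 76], [631.0, 103.9]), ([458, 114, 13, 37, 263], [463.8, 132.0]), ([623, 171, 17, 7, 96], [631.2, 174.2]), ([386, 183, 16, 16, 202], [393.7, 190.3]), ([459, 191, 16, 16, 206], [466.4, 198.7]), ([580, 190, 50, 56, 1800], [605.7, 216.7]), ([447, 215, 17, 16, 214], [454.7, 222.4]), ([188, 269, 10, 21, 49], [194.1, 278.2])]
s [([335, 162, 18, 12, 112], [343.6, 168.9]), ([203, 173, 18, 12, 132], [212.0, 179.0]), ([207, 195, 17, 8, 65], [215.5, 199.4]), ([366, 250, 17, 13, 166], [374.1, 256.4]), ([460, 265, 30, 24, 287], [474.7, 276.7]), ([377, 299, 19, 17, 234], [386.3, 308.0]), ([408, 298, 19, 17, 229], [417.2, 306.4]), ([513, 387, 29, 13, 205], [526.7, 395.0])]
```

```bash
python3 - <<'E'
from h import *
w=dict(np.load('w8.npz'));s=dict(np.load('s8.npz'))
e=np.array([.972,-.235])
for z in (271,274,277):
    X=atz(w,316.5,213.5,z,True)[:2]+26*e;L=atz(w,268,248,z,True);R=atz(w,366,248,z,True);print(z,X.round(1),np.linalg.norm(L-R).round(1))
print(proj(s,[556.4,-55.2,273]),proj(s,[556.4,-55.2,192]),proj(s,[554.5,-56,273]), ctrl.sense()['eef_pos'])
E
```

```text
271 [558.7 -55.6] 53.2
274 [557.5 -55.4] 52.2
277 [556.4 -55.1] 51.1
[343.6822181  168.52336313] [343.01867251 191.0548835 ] [343.3322046  168.82959224] [554.71095707 -56.02050792 237.10050288]
```

```bash

python3 -m handwheel '[[[1,0,0.01,-0.4,0],[1,0,0,-0.4,0],[1,0,0,-0.1,0],[1,0,0,0,0],[1,0,0,-0.05,0],[1,0,0,0,0]]]'|sed -n 1,4p
python3 -m handwheel '[[[1,0,0,-0.06,0],[1,0,0,0,0],[1,0,0,0,0]]]'|sed -n 2,4p
python3 -m handwheel '[[[1,0,0,-0.06,0],[1,0,0,0,0],[1,0,0,0,0]]]'|sed -n 2,4p
```

```text
time_s: 18.7
eef_pos: [555.2, -54.9, 190.4]
ee_rot: [0.001, 0.12, 0.993, -0.0]
force: [-0.5, 0.3, -0.9]
eef_pos: [555.0, -54.8, 186.9]
ee_rot: [0.0, 0.12, 0.993, -0.0]
force: [-0.9, -0.2, -0.7]
eef_pos: [555.0, -54.8, 183.7]
ee_rot: [-0.0, 0.12, 0.993, 0.0]
force: [0.3, -0.1, -0.5]
```

```bash

python3 -m handwheel '[[[1,0,0,-0.06,0],[1,0,0,0,0],[1,0,0,0,0]]]'|sed -n 1,4p
python3 -m handwheel '[[[1,0,0,-0.06,0],[1,0,0,0,0],[1,0,0,0,0]]]'|sed -n 2,4p
```

```text
time_s: 19.6
eef_pos: [555.0, -54.8, 180.7]
ee_rot: [-0.0, 0.12, 0.993, 0.0]
force: [-0.9, -1.3, -1.1]
eef_pos: [555.0, -54.8, 177.7]
ee_rot: [-0.0, 0.12, 0.993, 0.0]
force: [0.1, 0.2, -0.7]
```

It has entered the well freely, so I'll continue down.

```bash

python3 -m handwheel '[[[1,0,0,-0.08,0],[1,0,0,0,0],[1,0,0,0,0]]]'|sed -n 2,4p
python3 -m handwheel '[[[1,0,0,-0.08,0],[1,0,0,0,0],[1,0,0,0,0]]]'|sed -n 2,4p
python3 -m handwheel '[[[1,0,0,-0.05,0],[1,0,0,0,0],[1,0,0,0,0]]]'|sed -n 2,4p
python3 -m handwheel '[[[1,0,0,-0.05,0],[1,0,0,0,0],[1,0,0,0,0]]]'|sed -n 2,4p
```

```text
eef_pos: [554.9, -54.8, 173.7]
ee_rot: [-0.0, 0.12, 0.993, 0.0]
force: [0.2, 0.2, -0.8]
eef_pos: [554.9, -54.8, 169.7]
ee_rot: [-0.0, 0.12, 0.993, 0.0]
force: [0.0, 0.3, -0.9]
eef_pos: [555.0, -54.8, 167.3]
ee_rot: [-0.0, 0.12, 0.993, 0.0]
force: [-0.6, -0.5, -0.9]
eef_pos: [555.0, -54.8, 164.7]
ee_rot: [-0.0, 0.12, 0.993, 0.0]
force: [-0.1, 0.4, -1.1]
```

```bash

python3 -m handwheel '[[[1,0,0,-0.04,0],[1,0,0,0,0],[1,0,0,0,0]]]'|sed -n 2,4p
python3 -m handwheel '[[[1,0,0,-0.04,0],[1,0,0,0,0],[1,0,0,0,0]]]'|sed -n 2,4p
python3 -m handwheel '[[[1,0,0,-0.03,0],[1,0,0,0,0],[1,0,0,0,0]]]'|sed -n 2,4p
python3 -m handwheel '[[[1,0,0,-0.03,0],[1,0,0,0,0],[1,0,0,0,0]]]'|sed -n 1,4p
```

```text
eef_pos: [555.0, -54.8, 162.8]
ee_rot: [-0.0, 0.12, 0.993, 0.0]
force: [-0.3, -0.4, -0.6]
eef_pos: [555.0, -54.8, 160.7]
ee_rot: [-0.0, 0.12, 0.993, 0.0]
force: [0.6, 0.7, -1.6]
eef_pos: [555.0, -54.8, 159.3]
ee_rot: [-0.0, 0.12, 0.993, 0.0]
force: [-0.2, -0.5, -0.5]
time_s: 22.3
eef_pos: [555.0, -54.8, 157.8]
ee_rot: [-0.0, 0.12, 0.993, 0.0]
force: [-0.4, -0.1, -1.1]
```

```bash

python3 -m handwheel '[[[1,0,0,-0.03,0],[1,0,0,0,0],[1,0,0,0,0]]]'|sed -n 2,4p
python3 -m handwheel '[[[1,0,0,-0.03,0],[1,0,0,0,0],[1,0,0,0,0]]]'|sed -n 2,4p
python3 -m handwheel '[[[1,0,0,-0.02,0],[1,0,0,0,0],[1,0,0,0,0]]]'|sed -n 1,4p
```

```text
eef_pos: [555.2, -54.9, 157.2]
ee_rot: [0.001, 0.12, 0.993, -0.0]
force: [-2.9, 0.1, 5.2]
eef_pos: [555.3, -54.9, 157.1]
ee_rot: [0.001, 0.12, 0.993, -0.0]
force: [-6.8, 1.1, 15.5]
time_s: 23.2
eef_pos: [555.3, -54.9, 157.1]
ee_rot: [0.001, 0.12, 0.993, -0.0]
force: [-8.4, 2.3, 21.7]
```

Seated at eef z=157, as predicted. I'll back off the load, release and rise.

```bash

python3 -m handwheel '[[[1,0,0,0.05,0],[1,0,0,0.01,0],[0.4,0,0,0,0],[0.4,0,0,0,0],[0.4,0,0,0,0],[0.4,0,0,0,0],[0.4,0,0,0,0]]]'
python3 -m handwheel '[[[0.4,0,0,0.2,0],[0.4,0,0,0.3,0],[0.4,-0.2,0.05,0.5,0],[0.4,-0.2,0.05,1,0],[0.4,0,0,1,0],[0.4,0,0,0,0],[0.4,0,0,0,0]]]'
python3 - <<'E'
from h import *
w=cap('wrist','w9');s=cap('side','s9')
for n,c in (('w',w),('s',s)):
    hs=cv2.cvtColor(c['img'],cv2.COLOR_BGR2HSV);m=cv2.inRange(hs,(98,120,30),(125,255,255))
    N,l,st,ce=cv2.connectedComponentsWithStats(m)
    print(n,[(st[i].tolist(),ce[i].round(1).tolist()) for i in range(1,N) if st[i][4]>25])
print(proj(s,[556.4,-55.2,195]),ctrl.sense()['time_s'])
# lid open corners in s6/s9
E
```

```text
time_s: 23.9
eef_pos: [555.0, -54.8, 156.7]
ee_rot: [-0.0, 0.12, 0.993, 0.0]
force: [0.5, -0.6, 0.1]
grip_width: 0.297
grip_force: 0.0
time_s: 24.6
eef_pos: [535.4, -49.9, 307.1]
ee_rot: [0.001, 0.12, 0.993, -0.0]
force: [0.0, -0.2, -1.6]
grip_width: 0.301
grip_force: 0.0
w [([104, 146, 24, 28, 495], [116.1, 159.0]), ([289, 175, 54, 51, 2124], [315.7, 200.0]), ([208, 176, 30, 31, 712], [222.2, 191.0]), ([102, 190, 23, 26, 424], [113.4, 202.1]), ([0, 200, 17, 74, 641], [5.2, 239.5]), ([137, 276, 32, 46, 486], [152.1, 297.5]), ([0, 315, 51, 36, 225], [24.7, 332.8])]
s [([203, 173, 18, 12, 132], [212.0, 179.0]), ([335, 183, 18, 13, 177], [343.3, 189.6]), ([207, 195, 17, 8, 65], [215.5, 199.4]), ([366, 250, 17, 13, 166], [374.1, 256.4]), ([460, 265, 30, 24, 287], [474.7, 276.7]), ([377, 299, 19, 17, 234], [386.3, 308.0]), ([408, 298, 19, 17, 229], [417.2, 306.4]), ([513, 387, 29, 13, 205], [526.7, 395.0])]
[343.04249839 190.24584607] 24.7
```

The basket is seated and released. Next is the lid: I'll work out the path in the well-centred brewer frame, with the hinge at x of about 62.5 and z of about 204.

```bash

python3 -m handwheel '[[[1,0,0,0.4,0],[1,0.58,-0.14,0,0],[1,0.58,-0.14,0,0],[1,0.58,-0.14,0,0],[1,0.58,-0.14,0,0],[1,0.54,-0.13,0,0],[1,0,0,0,0],[1,0,0,0,0]]]'
python3 - <<'E'
import numpy as np
e=np.array([.972,-.235]);w=np.array([556.4,-55.2])
for th,a in [(1.6,80),(1.5,81),(1.4,82),(1.3,83),(1.2,84),(1.1,85),(1.0,86),(.9,87),(.8,88),(.7,89),(.6,90),(.5,91),(.4,92),(.3,93),(.2,94),(.15,95),(.1,95),(.05,96),(0,96)]:
    P=[-a*np.cos(th)+28*np.sin(th),a*np.sin(th)+28*np.cos(th)];xb=62.5+P[0]+11
    print(th,np.round(xb,1),(w+e*xb).round(1),np.round(P[1]+204-41.5,1))
E
```

```text
time_s: 25.5
eef_pos: [678.1, -84.4, 323.8]
ee_rot: [-0.002, 0.12, 0.993, 0.0]
force: [-0.7, 0.4, -0.5]
grip_width: 0.0
grip_force: 0.0
1.6 103.8 [657.3 -79.6] 241.6
1.5 95.7 [649.4 -77.7] 245.3
1.4 87.2 [641.1 -75.7] 248.1
1.3 78.3 [632.5 -73.6] 250.0
1.2 69.2 [623.6 -71.5] 250.9
1.1 59.9 [614.6 -69.3] 251.0
1.0 50.6 [605.6 -67.1] 250.0
0.9 41.4 [596.6 -64.9] 248.1
0.8 32.3 [587.8 -62.8] 245.1
0.7 23.5 [579.2 -60.7] 241.3
0.6 15.0 [571.  -58.7] 236.4
0.5 7.1 [563.3 -56.9] 230.7
0.4 -0.3 [556.1 -55.1] 224.1
0.3 -7.1 [549.5 -53.5] 216.7
0.2 -13.1 [543.7 -52.1] 208.6
0.15 -16.2 [540.6 -51.4] 204.4
0.1 -18.2 [538.7 -50.9] 199.8
0.05 -21.0 [536.  -50.3] 195.3
0 -22.5 [534.5 -49.9] 190.5
```

```bash

python3 -m handwheel '[[[1,0,0,-0.6,0],[1,0,0,-0.6,0],[1,0,0,-0.4,0],[1,0,0,0,0],[1,-0.1,0.024,0,0],[1,-0.1,0.024,0,0],[1,-0.1,0.024,0,0],[1,0,0,0,0]]]'|sed -n 1,4p
python3 -m handwheel '[[[1,-0.08,0.02,0,0],[1,-0.08,0.02,0,0],[1,0,0,0,0]]]'|sed -n 2,4p
python3 -m handwheel '[[[1,-0.08,0.02,0.04,0],[1,-0.08,0.02,0.02,0],[1,-0.08,0.02,0.02,0],[1,0,0,0,0]]]'|sed -n 2,4p
```

```text
time_s: 26.3
eef_pos: [662.8, -80.5, 247.1]
ee_rot: [0.001, 0.12, 0.993, -0.0]
force: [0.7, -0.0, 1.0]
eef_pos: [655.0, -78.7, 246.1]
ee_rot: [0.0, 0.12, 0.993, -0.0]
force: [1.3, -0.1, -0.6]
eef_pos: [642.9, -75.6, 250.2]
ee_rot: [0.0, 0.12, 0.993, -0.0]
force: [0.7, -0.9, -1.5]
```

```bash

python3 -m handwheel '[[[1,-0.11,0.025,0.01,0],[1,-0.11,0.025,0.01,0],[1,-0.11,0.025,0,0],[1,-0.11,0.025,0,0],[1,-0.11,0.025,0,0],[1,0,0,0,0]]]'|sed -n 1,4p
python3 - <<'E'
from h import *
c=cap('side','s10');a=np.load('s9.npz')['img'].astype(int);d=np.abs(c['img'].astype(int)-a).sum(2)[130:200,340:400]
g=(c['img'].min(2)>90)&(np.ptp(c['img'].astype(int),axis=2)<40)
ys,xs=np.nonzero(g[130:200,335:390]);print(len(xs),xs.mean()+335,ys.mean()+130)
g=(a.min(2)>90)&(np.ptp(a,axis=2)<40);ys,xs=np.nonzero(g[130:200,335:390]);print(len(xs),xs.mean()+335,ys.mean()+130)
E
```

```text
time_s: 27.6
eef_pos: [615.1, -69.3, 251.1]
ee_rot: [-0.0, 0.12, 0.993, -0.0]
force: [1.3, -0.8, -0.7]
775 351.8735483870968 159.67741935483872
866 361.00230946882215 161.54041570438798
```

```bash

python3 -m handwheel '[[[1,-0.11,0.026,-0.01,0],[1,-0.11,0.026,-0.01,0],[1,-0.11,0.026,-0.03,0],[1,-0.11,0.026,-0.03,0],[1,-0.11,0.026,-0.04,0],[1,0,0,0,0]]]'|sed -n 1,4p
python3 -m handwheel '[[[1,-0.1,0.024,-0.045,0],[1,-0.1,0.024,-0.05,0],[1,-0.1,0.024,-0.055,0],[1,-0.1,0.024,-0.065,0],[1,-0.1,0.024,-0.07,0],[1,0,0,0,0]]]'|sed -n 1,4p
```

```text
time_s: 28.25
eef_pos: [587.5, -62.8, 244.7]
ee_rot: [-0.0, 0.12, 0.993, -0.0]
force: [0.8, 0.0, -0.0]
time_s: 28.85
eef_pos: [562.5, -56.8, 230.2]
ee_rot: [-0.001, 0.12, 0.993, 0.0]
force: [-0.0, -0.4, 1.0]
```

```bash

python3 -m handwheel '[[[1,-0.07,0.017,-0.065,0],[1,-0.07,0.016,-0.065,0],[1,-0.065,0.016,-0.07,0],[1,-0.06,0.015,-0.07,0],[1,-0.06,0.015,-0.08,0],[1,-0.05,0.012,-0.08,0],[1,0,0,0,0]]]'|sed -n 1,4p
python3 -m handwheel '[[[1,-0.05,0.012,-0.06,0],[1,-0.03,0.008,-0.06,0],[1,-0.03,0.008,-0.06,0],[1,0,0,0,0]]]'|sed -n 1,4p
python3 - <<'E'
from h import *
c=cap('side','s11')['img'].astype(int)
for n in ('side0','s9','s11'):
    a=np.load(n+'.npz')['img'].astype(int);g=(a.min(2)>90)&(np.ptp(a,axis=2)<40);ys,xs=np.nonzero(g[130:210,325:390]);print(n,len(xs),xs.mean()+325,ys.mean()+130)
E
```

```text
time_s: 29.55
eef_pos: [543.9, -52.3, 208.4]
ee_rot: [-0.001, 0.12, 0.993, 0.0]
force: [0.2, -0.8, 1.4]
time_s: 29.95
eef_pos: [539.0, -51.1, 200.0]
ee_rot: [0.0, 0.12, 0.993, -0.0]
force: [1.7, -0.2, 2.1]
side0 1493 343.2538513060951 163.6342933690556
s9 1064 355.0234962406015 158.67857142857142
s11 765 351.72418300653595 173.42745098039217
```

```bash

python3 -m handwheel '[[[1,-0.04,0.01,-0.05,0],[1,-0.03,0.008,-0.04,0],[1,0,0,0,0],[1,0,0,0,0]]]'|sed -n 2,4p
python3 -m handwheel '[[[1,0,0,-0.04,0],[1,0,0,0,0],[1,0,0,0,0]]]'|sed -n 2,4p
python3 -m handwheel '[[[1,0,0,-0.03,0],[1,0,0,0,0],[1,0,0,0,0]]]'|sed -n 2,4p
```

```text
eef_pos: [535.1, -50.0, 195.1]
ee_rot: [-0.001, 0.12, 0.993, 0.0]
force: [0.0, -0.3, 0.3]
eef_pos: [535.4, -50.1, 193.4]
ee_rot: [-0.0, 0.12, 0.993, 0.0]
force: [0.4, 0.2, 0.6]
eef_pos: [535.5, -50.1, 192.2]
ee_rot: [0.0, 0.12, 0.993, -0.0]
force: [0.2, -0.6, 1.8]
```

```bash

python3 -m handwheel '[[[1,0,0,-0.03,0],[1,0,0,0,0],[1,0,0,0,0]]]'|sed -n 2,4p
python3 -m handwheel '[[[1,0,0,-0.02,0],[1,0,0,0,0],[1,0,0,0,0]]]'|sed -n 2,4p
python3 -m handwheel '[[[1,0,0,-0.02,0],[1,0,0,0,0],[1,0,0,0,0]]]'|sed -n 2,4p
```

```text
eef_pos: [535.4, -50.1, 190.6]
ee_rot: [-0.0, 0.12, 0.993, 0.0]
force: [-0.9, 0.1, 1.7]
eef_pos: [535.4, -50.1, 190.2]
ee_rot: [0.0, 0.12, 0.993, -0.0]
force: [-3.2, 0.7, 7.6]
eef_pos: [535.4, -50.1, 189.8]
ee_rot: [0.0, 0.12, 0.993, -0.0]
force: [-6.4, 1.5, 12.6]
```

```bash

python3 -m handwheel '[[[1,0,0,0.1,0],[1,0,0,0.2,0],[1,0,0,0.3,0],[1,0,0,0,0],[1,0,0,0,0],[1,0,0,0,0]]]'|sed -n 2,4p
python3 - <<'E'
from h import *
cap('side','s12')
a=np.load('side0.npz')['img'].astype(int)
for n in ('s11','s12'):
    b=np.load(n+'.npz')['img'].astype(int);d=np.abs(a-b).sum(2)[160:215,340:385]
    print(n,(d>60).sum()); 
    if n=='s12':
        for r in d[::3]: print(''.join('#' if v>60 else '.' for v in r))
E
```

```text
eef_pos: [535.2, -50.1, 217.8]
ee_rot: [-0.001, 0.12, 0.993, 0.0]
force: [-0.3, -0.4, 0.6]
s11 369
s12 217
########.....................................
#............................................
.............................................
.........#...................................
#########....................................
###########..................................
##############...............................
################.............................
##########...................................
#######......................................
.............................................
.............................................
.............................................
.............................................
.............................................
.............................................
.............................................
.............................................
.............................................
```

The lid stayed down when I lifted off. I'll retreat and confirm against the initial shut picture.

```bash

python3 -m handwheel '[[[1,0,0,0.6,0],[1,0,0,0.9,0],[1,-0.5,0.5,0.5,0],[1,-0.6,0.7,0,0],[1,-0.6,0.7,0,0],[1,-0.6,0.7,0,0],[1,-0.4,0.6,0,0],[1,0,0,0,0],[1,0,0,0,0],[1,0,0,0,0]]]'|sed -n 1,4p
python3 - <<'E'
from h import *
c=cap('side','s13');t=cap('top','t13')
for n,b,x in (('side0',c,(155,215,300,385)),('top0',t,(135,235,310,385))):
    a=np.load(n+'.npz')['img'].astype(int);d=np.abs(a-b['img']).sum(2)[x[0]:x[1],x[2]:x[3]]
    print(n,(d>60).sum())
    for r in d[::4,::2]: print(''.join('#' if v>60 else '.' for v in r))
print(orange(c,(185,215,295,335)))
E
```

```text
time_s: 33.55
eef_pos: [400.9, 109.3, 318.2]
ee_rot: [-0.0, 0.12, 0.993, -0.0]
force: [0.6, -0.0, -0.6]
side0 7
...........................................
...........................................
...........................................
...........................................
....................#......................
...........................................
...........................................
...........................................
...........................................
...........................................
...........................................
...........................................
...........................................
...........................................
...........................................
top0 1
......................................
......................................
......................................
......................................
......................................
......................................
......................................
......................................
......................................
......................................
......................................
......................................
......................................
......................................
......................................
......................................
......................................
......................................
......................................
......................................
......................................
......................................
......................................
......................................
......................................
(115, np.float64(315.03), np.float64(200.13), np.int64(307), np.int64(324), np.int64(196), np.int64(205))
```

The brewer looks the same as in the first shut picture, so the lid is latched. I'm handing in the job.

```bash
python3 -c "
from rig import ctrl
print(ctrl.finish_job())"
```

```text
the job is handed in; nothing more can be done
None
```

I opened the lid with a light latch press, set the basket home in its well, snapped the lid shut and handed the job in at about 34 s; wrist readings stayed below about 15 N on the brewer and 24 N while seating the basket, and no verdict was returned.

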